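Find the full alloy jar by weight and bring it under the lid-piercing needle

ROBOT

A 6-joint arm with a two-finger parallel gripper is mounted at the origin on the work surface. World frame = base frame: x ahead of the robot, y to its left, z up, the work surface at z = 0. Lengths are in m, angles in rad, forces in N, time in s.
With the tool pointing down it reaches from about 0.3 to 0.875 m from the base axis. Payload 6.4 kg.
Tool frame: the origin (TCP) lies midway between the tips of the shut fingers; the grasp point (between the pads) lies 19 mm behind it; z points along the fingers, y is the line along which they close (so a half turn about z gives the same grasp; the last joint's range is limited). The gripper opens to 85 mm and grips with 20 to 120 N. Pads are 22 mm wide; open, the fingers measure 114 mm over their backs; the gripper's body (76 mm by 85 mm) begins 54 mm behind the grasp point. The pads swing forward as they close: fully open they stand 13 mm farther back than shut.
Start: joints at [0.997, 0.181, 1.607, -0, 1.354, -0.206], TCP at [0.207, 0.537, 0.231] pointing down, gripper open.
Joint ranges: [-2.99, 2.99], [-0.89, 2.07], [0.3, 2.58], [-1.14, 4.28], [0, 2.63], [-3.12, 3.12]. Speed limits (rad/s): [2.57, 2.57, 3.01, 3.14, 3.14, 3.14].

INTERFACE

Orientations are given as a unit quaternion [w, x, y, z].
In Python, from bench import * gives the robot as it stands.
- The arm moves only by the tool play_rows, never from a script. Its argument "plan" is a list of rows, each a list of 3 entries, a list of its own where there are three numbers: the finger opening in mm, from 0 to 85.4, then the shift along the tool's x, y, z normalised to -1 to 1, where 1 is 40 cm, then the turn about the tool's z normalised to -1 to 1, where 1 is pi rad. A call has 1 to 10 rows; each row is the pose to reach, as a shift and turn from the pose commanded when the call began, along the tool's axes at that moment, turning the shorter way round; what a row does not reach only later rows make up. A row lasts 1/10 s, in which the tool goes at most 50 mm and 8.59 degrees, less where a joint would pass 70% of its speed; a pose out of reach is approached as far as the arm can. A call with a number of a shift or a turn outside -1 to 1 is refused whole. A call with a gripper value outside its range is refused whole. The fingers move at their own pace and stop on an object; the grip force is fixed at half the most. Time passes only in rows, so rows that repeat a pose let the fingers close. It gives the time, the measured TCP pose, the force, the opening and the grip force at its end, in the units of the state.
- get_obs(): the state, without advancing time (a new reading comes with each control period).
- camera(name): name is "scene" or "top"; returns a dict with "image" (420x560x3 uint8, red, green, blue), "range_z" (420x560 float32, m along the optical axis (not along the pixel's ray), 0 where there is no reading), "intrinsics" (3x3 intrinsics, pixels), "rvec" (rotation vector, rad) and "tvec" (3), from world to camera coordinates, as OpenCV has them. Camera axes: x right, y down, z forward; pixel columns grow to the right and rows downward; lengths in m; the calibration is good to about 2 mm. A picture is of the moment at which its call begins.
- hand_in(): hands the job in; it is judged then, once.
Trained networks look in a picture, given as the dict that the camera call returned (one of the last four; its "shot" number tells which), for a name from the list of things; names that differ only in an ending like _2 or _b are one class to them, and where a whole thing is asked for, a point or a joint stands for the part that bears it (a point fixed in the world has none). Each returns a list of dicts, best first, with "conf" (0 to 1); they miss things now and then, are a little off and sometimes report something else, mostly with a low value. They report only what shows in the picture. A call takes as long as a camera call.
- search_frame(picture, label): "rect" ([centre column, centre row, width, height] in pixels, round what is visible of it).
- masks_of(picture, label): "mask" (420x560 bool, what is visible of it) and "rect" ([centre column, centre row, width, height] in pixels, round what is visible of it).
The state is a dict: "time_s": time; "q": joint angles; "dq": joint speeds; "joint_efforts": joint torques, N m; "eef_pos": TCP position; "eef_rot": TCP orientation; "wrist_force": force on the tool from outside, world axes, zero at the start; "torque": the same for the moment, N m; "opening": opening from 0.0 (shut) to 1.0 (fully open); "grasp_force": force on a finger pad.
Only numpy, scipy, OpenCV 4.12 (cv2) and the standard library are available. Lean on these libraries where they do the work, as an engineer would, in place of code of your own. Each camera call takes 0.05 s, during which the arm holds its last target. There are 200 camera calls.

TASK

Three alike jars stand on the bench and only one is still full: feel by lifting which is the heavy one, stand it upright in the blue tray of the piercing stand's carriage while that is still at its loading end, let go, and then slide the carriage until the red spot on the jar's lid is right under the needle. Set any light jar you lifted back where it stood, and leave all jars upright. Do not push against the needle or disturb the bowl, palette, bottle and brush cup.

Things in the scene. Friction and masses are not known exactly. Their poses are not given: they have to be found in the camera images.
- jar_a: Closed white jar of alloy pellets, 50 mm diameter, 62 mm high; the top 12 mm is a grey lid, 52 mm diameter, with a flat 16 mm red spot at its middle. The three jars look alike: one is full (380 to 500 g in all), two are nearly empty (90 to 130 g); which one changes every time. Origin: centre of the underside, z up.
- jar_b: As jar_a.
- jar_c: As jar_a.
- stand: Grey fixed base of the piercing stand, 110 (x) by 320 mm (y, -150 to +170), 20 mm high. White column 36 by 30 mm, 185 mm high, at y = +145 mm; from it an arm 18 mm wide reaches to -y, at heights 162 to 178 mm, to y = +38 mm, just past the needle. Origin: underside, on the centre line; y axis: the carriage's travel, z up.
- carriage: Carriage sliding 150 mm along the stand's +y (stand's axes), past the needle; stays where left (about 1.5 N). Blue tray 80 x 80 mm with aluminium rim round a 70 x 70 mm floor for the jar. Origin: centre of the tray's underside, 22 mm above the bench; floor 8 mm above it, rim top 14 mm. It starts at the loading end, its origin 90 to 120 mm to -y of the needle.
- carriage_handle (a point): Middle of the top of the carriage's black upright handle, 14 mm (stand x) by 22 mm (stand y), 50 mm high, its foot 30 mm and its top 80 mm above the bench, 95 mm to -y of the tray's centre.
- needle: Fixed dark needle, 4.4 mm thick, pointing straight down from the stand's arm. Origin: its tip, 105 mm above the bench, about 13 mm above the lid of a jar that stands in the tray.
- bowl: Bystander: glass bowl, 110 mm across, 45 mm high. Origin: centre of the underside.
- palette: Bystander: flat blue palette plate, 100 by 140 by 8 mm. Origin: centre of the underside.
- wash_bottle: Bystander: white wash bottle with a red cap, 60 mm diameter, 150 mm high. Origin: centre of the underside.
- brush_cup: Bystander: white cup 80 mm across, 95 mm high, with brushes that reach 182 mm. Origin: centre of the underside.

How it is judged:
By the outcome, as a careful person would: the job done as asked, in the order asked, and still so for the second after the job is handed in, with the robot touching nothing.
It also fails if it takes over 72 s, if anything falls off the work surface, if the arm or the gripper's body presses on something with over 40 N, if the wrist force passes 120 N, or if a joint passes its speed limit or range.

## Working session

There is one attempt and no reset: what is moved stays moved. The work goes in short steps, Python scripts to look and compute and a tool call to move; the robot and the scene stay as the last step left them, time stands still between calls to the robot, and variables do not carry over. Pictures are saved under pics/ and viewed, at most 10 in all, crops included, and the job is handed in when it is done.

Besides the shell and the picture viewer there is one more tool, called after ">>>" as name(argument=value, ...) on one line, values as JSON. play_rows: Moves the arm, as the interface text tells. Its arguments: {"type":"object","properties":{"plan":{"type":"array","items":{"type":"array"}}},"required":["plan"]}

```bash
mkdir -p pics; cat > h.py <<'E'
from bench import *
import numpy as np, cv2
def world(p,mask):
    R=cv2.Rodrigues(np.array(p["rvec"],float))[0];t=np.array(p["tvec"],float).ravel()
    v,u=np.nonzero(mask&(p["range_z"]>0));z=p["range_z"][v,u];K=p["intrinsics"]
    c=np.stack([(u-K[0,2])/K[0,0]*z,(v-K[1,2])/K[1,1]*z,z],1)
    return (c-t)@R
def save(p,n): cv2.imwrite("pics/"+n,cv2.cvtColor(p["image"],cv2.COLOR_RGB2BGR))
E
python3 - <<'E'
from h import *
for n in("top","scene"):
    p=camera(n);save(p,n+"0.png")
    for l in("jar_a","stand","carriage","carriage_handle","needle","bowl","palette","wash_bottle","brush_cup"):
        for d in masks_of(p,l)[:4]:
            w=world(p,d["mask"])
            if len(w)<3: print(n,l,d["conf"],d["rect"],len(w));continue
            zt=np.percentile(w[:,2],97);tp=w[w[:,2]>zt-.006]
            print(n,l,round(d["conf"],2),np.round(d["rect"]),len(w),"z%.3f"%zt,"top mid",np.round((tp.min(0)+tp.max(0))/2,3),"ext",np.round(np.ptp(tp,axis=0),3),"med",np.round(np.median(w,0),3))
o=get_obs();print({k:np.round(v,3) for k,v in o.items()})
E
```

```text
top jar_a 0.67 [286. 265.  19.  19.] 307 z0.066 top mid [ 0.444 -0.167  0.065] ext [0.051 0.049 0.009] med [ 0.445 -0.167  0.061]
top jar_a 0.61 [306. 217.  17.  17.] 287 z0.066 top mid [ 0.576 -0.218  0.064] ext [0.049 0.049 0.008] med [ 0.573 -0.216  0.061]
top jar_a 0.52 [341. 254.  23.  16.] 331 z0.066 top mid [ 0.473 -0.322  0.065] ext [0.046 0.049 0.009] med [ 0.471 -0.32   0.061]
top stand 0.68 [173. 221. 129.  41.] 4640 z0.183 top mid [0.564 0.228 0.184] ext [0.035 0.12  0.014] med [0.559 0.147 0.023]
top carriage 0.8 [211. 222.  53.  31.] 1074 z0.076 top mid [ 0.563 -0.014  0.078] ext [0.014 0.021 0.014] med [0.562 0.071 0.031]
top carriage_handle 0.63 [210. 222.  54.  30.] 1108 z0.076 top mid [ 0.563 -0.014  0.078] ext [0.014 0.021 0.014] med [0.563 0.069 0.031]
top needle 0.71 [305. 218.  17.  17.] 328 z0.066 top mid [ 0.576 -0.218  0.064] ext [0.05  0.049 0.008] med [ 0.573 -0.218  0.061]
top bowl 0.56 [278. 150.  33.  37.] 1111 z0.046 top mid [ 0.766 -0.144  0.046] ext [0.107 0.105 0.012] med [ 0.772 -0.143  0.02 ]
top palette 0.68 [203. 144.  53.  36.] 1596 z0.013 top m
[... 1479 characters left out ...]
.15 ] ext [0.027 0.027 0.008] med [ 0.543 -0.482  0.101]
scene brush_cup 0.58 [231. 316.  49.  58.] 1660 z0.176 top mid [ 0.671 -0.386  0.178] ext [0.061 0.065 0.016] med [ 0.661 -0.388  0.055]
{'time_s': np.float64(1.0), 'q': array([ 0.997,  0.181,  1.607,  0.   ,  1.354, -0.206]), 'dq': array([ 0.001,  0.001,  0.001,  0.   , -0.001, -0.001]), 'joint_efforts': array([ 1.0000e-03, -4.4485e+01, -3.5169e+01, -0.0000e+00,  1.0000e-03,
       -0.0000e+00]), 'eef_pos': array([0.207, 0.537, 0.231]), 'eef_rot': array([-0.   ,  0.183,  0.983,  0.   ]), 'wrist_force': array([0.191, 0.079, 0.662]), 'torque': array([-0.076,  0.025, -0.038]), 'grasp_force': np.float64(0.0), 'opening': np.float64(1.001)}
```

View pictures.

```bash
python3 - <<'E'
from h import *
ims=[]
for n in("top","scene"):
    p=camera(n)
    H=np.ones((420,560),bool);W=world(p,H);
    m=(abs(W[:,0]-.564)<.12)&(W[:,1]>-.1)&(W[:,1]<.36)
    W=W[m]
    b=W[(W[:,2]>.012)&(W[:,2]<.027)]
    print(n,"base",cv2.minAreaRect(b[:,:2].astype(np.float32)))
    r=W[(W[:,2]>.027)&(W[:,2]<.045)]
    print("tray",cv2.minAreaRect(r[:,:2].astype(np.float32)), np.median(r,0))
    a=W[(W[:,2]>.165)&(W[:,2]<.181)]
    print("arm",cv2.minAreaRect(a[:,:2].astype(np.float32)),a[:,1].min())
    k=W[(W[:,2]>.105)&(W[:,2]<.158)&(W[:,1]<.235)]
    print("needle",len(k),np.median(k,0) if len(k) else 0); print(np.round(k[:25],3).tolist())
    c=p["image"][60:340,130:430] if n=="top" else p["image"][40:340,130:430]
    ims.append(cv2.resize(c,(400,400),interpolation=cv2.INTER_CUBIC))
cv2.imwrite("pics/a.png",cv2.cvtColor(np.hstack(ims),cv2.COLOR_RGB2BGR))
E
```

```text
top base ((0.5639418363571167, 0.1358906477689743), (0.3239418864250183, 0.10892753303050995), 89.56697082519531)
tray ((0.562602162361145, 0.13191121816635132), (0.31790798902511597, 0.10098206251859665), 89.55325317382812) [0.56192974 0.07590762 0.03093933]
arm ((0.5638591051101685, 0.22553607821464539), (0.12038513273000717, 0.035065215080976486), 89.3516845703125) 0.16530336046229105
needle 3 [0.55435514 0.17703773 0.15240843]
[[0.563, 0.175, 0.119], [0.554, 0.18, 0.152], [0.554, 0.177, 0.154]]
scene base ((0.5654584765434265, 0.1335417926311493), (0.328943133354187, 0.11090309917926788), 89.43436431884766)
tray ((0.569793701171875, 0.12477034330368042), (0.3119070529937744, 0.08590559661388397), 83.94871520996094) [0.56664235 0.07401468 0.03151506]
arm ((0.5657635927200317, 0.22393512725830078), (0.12169431895017624, 0.0347820408642292), 88.58838653564453) 0.16313411274187148
needle 32 [0.56599483 0.1742472  0.13983111]
[[0.558, 0.169, 0.156], [0.559, 0.167, 0.155], [0.562, 0.167, 0.157], [0.564, 0.168, 0.157], [0.566, 0.169, 0.157], [0.575, 0.173, 0.157], [0.562, 0.168, 0.152], [0.565, 0.167, 0.154], [0.567, 0.168, 0.155], [0.57, 0.167, 0.157], [0.572, 0.169, 0.156], [0.574, 0.17, 0.156], [0.574, 0.176, 0.151], [0.565, 0.173, 0.146], [0.57, 0.169, 0.151], [0.565, 0.175, 0.141], [0.566, 0.178, 0.139], [0.565, 0.175, 0.137], [0.568, 0.176, 0.138], [0.565, 0.176, 0.133], [0.567, 0.177, 0.134], [0.566, 0.174, 0.132], [0.566, 0.174, 0.128], [0.564, 0.175, 0.123], [0.566, 0.176, 0.123]]
```

View pics/a.png

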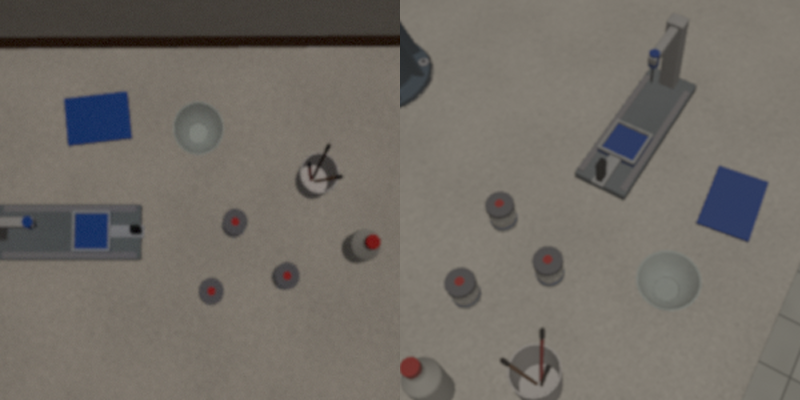

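The overview shows the stand on the left with its tray empty and the handle towards the jars. The three jars stand free, and both cameras agree on positions to about 2 mm. I'll start moving now.

>>> play_rows(plan=[[85,[-0.635,-0.792,0],0.383],[85,[-0.635,-0.792,0],0.383],[85,[-0.635,-0.792,0],0.383],[85,[-0.635,-0.792,0],0.383],[85,[-0.635,-0.792,0],0.383],[85,[-0.635,-0.792,0],0.383],[85,[-0.635,-0.792,0],0.383],[85,[-0.635,-0.792,0],0.383],[85,[-0.635,-0.792,0],0.383],[85,[-0.635,-0.792,0],0.383]])

```text
time_s: 2.1
eef_pos: [0.3305, 0.1484, 0.2315]
eef_rot: [0.0, 0.708, 0.706, 0.0]
wrist_force: [-0.1, 1.4, -0.6]
opening: 0.993
grasp_force: 0.0
```

>>> play_rows(plan=[[85,[-0.795,0.286,0],0],[85,[-0.795,0.286,0],0],[85,[-0.795,0.286,0],0],[85,[-0.795,0.286,0],0],[85,[-0.795,0.286,0],0],[85,[-0.795,0.286,0],0],[85,[-0.795,0.286,0],0],[85,[-0.795,0.286,0],0],[85,[-0.795,0.286,0],0],[85,[-0.795,0.286,0.25],0]])

```text
time_s: 3.1
eef_pos: [0.4489, -0.1689, 0.1867]
eef_rot: [0.006, 0.706, 0.708, 0.001]
wrist_force: [0.9, -1.2, 0.1]
opening: 0.997
grasp_force: 0.0
```

>>> play_rows(plan=[[85,[0,0,0.08],0],[85,[0,0,0.16],0],[85,[0,0,0.24],0],[85,[0,0,0.32],0],[85,[0,0,0.4],0],[85,[0,0,0.4075],0],[40,[0,0,0.4075],0],[40,[0,0,0.4075],0],[40,[0,0,0.4075],0],[40,[0,0,0.4075],0]])

```text
time_s: 4.1
eef_pos: [0.4455, -0.1688, 0.0204]
eef_rot: [0.001, 0.707, 0.707, 0.0]
wrist_force: [-1.3, 2.2, 6.5]
opening: 0.59
grasp_force: 61.0
```

>>> play_rows(plan=[[40,[0,0,-0.04],0],[40,[0,0,-0.08],0],[40,[0,0,-0.1],0],[40,[0,0,-0.1],0],[40,[0,0,-0.1],0],[40,[0,0,-0.1],0],[40,[0,0,-0.1],0],[40,[0,0,-0.1],0]])

```text
time_s: 4.9
eef_pos: [0.4438, -0.1682, 0.0577]
eef_rot: [-0.001, 0.707, 0.707, -0.0]
wrist_force: [-0.1, -0.4, -1.0]
opening: 0.591
grasp_force: 62.3
```

```bash
python3 - <<'E'
from h import *
for i in range(3):
    p=camera("top"); o=get_obs();print(o["wrist_force"],o["eef_pos"],o["opening"])
E
```

```text
[ 0.43236555  0.25790296 -1.56124027] [ 0.44391437 -0.16824648  0.05784403] 0.5915647594727121
[-0.45459942 -0.50164215 -1.51044443] [ 0.44396341 -0.16827774  0.05791394] 0.5892511810860055
[ 0.51825129 -0.71413807 -0.11838526] [ 0.44399902 -0.16829913  0.05798114] 0.589151960862809
```

Jar 1 is light (about 1 N). I'll set it back and go to the jar at (0.577, -0.220).

>>> play_rows(plan=[[40,[0,0,0.04],0],[40,[0,0,0.08],0],[40,[0,0,0.095],0],[40,[0,0,0.1],0],[40,[0,0,0.1],0],[40,[0,0,0.1],0],[85,[0,0,0.1],0],[85,[0,0,0.1],0],[85,[0,0,0.1],0],[85,[0,0,0.1],0]])

```text
time_s: 6.05
eef_pos: [0.4442, -0.1684, 0.0182]
eef_rot: [-0.0, 0.707, 0.707, -0.0]
wrist_force: [-0.2, -0.7, 0.1]
opening: 0.997
grasp_force: 0.0
```

>>> play_rows(plan=[[85,[0,0,-0.06],0],[85,[0,0,-0.16],0],[85,[0,0,-0.26],0],[85,[0,0,-0.3],0],[85,[-0.13,0.331,-0.3],0],[85,[-0.13,0.331,-0.3],0],[85,[-0.13,0.331,-0.3],0],[85,[-0.13,0.331,-0.3],0],[85,[-0.13,0.331,-0.3],0],[85,[-0.13,0.331,-0.3],0]])

```text
time_s: 7.05
eef_pos: [0.5755, -0.2198, 0.1376]
eef_rot: [-0.001, 0.707, 0.707, -0.0]
wrist_force: [-0.8, -0.2, -0.0]
opening: 0.994
grasp_force: 0.0
```

>>> play_rows(plan=[[85,[0,0,0.08],0],[85,[0,0,0.16],0],[85,[0,0,0.24],0],[85,[0,0,0.29],0],[85,[0,0,0.3],0],[85,[0,0,0.3],0],[40,[0,0,0.3],0],[40,[0,0,0.3],0],[40,[0,0,0.3],0],[40,[0,0,0.3],0]])

```text
time_s: 8.05
eef_pos: [0.5773, -0.2211, 0.0203]
eef_rot: [0.001, 0.707, 0.707, 0.0]
wrist_force: [-3.0, 0.7, 6.4]
opening: 0.59
grasp_force: 60.9
```

>>> play_rows(plan=[[40,[0,0,-0.04],0],[40,[0,0,-0.08],0],[40,[0,0,-0.1],0],[40,[0,0,-0.1],0],[40,[0,0,-0.1],0],[40,[0,0,-0.1],0],[40,[0,0,-0.1],0],[40,[0,0,-0.1],0]])

```text
time_s: 8.85
eef_pos: [0.5762, -0.2202, 0.0576]
eef_rot: [-0.001, 0.707, 0.707, -0.0]
wrist_force: [0.3, -0.1, -3.7]
opening: 0.592
grasp_force: 63.3
```

```bash
python3 - <<'E'
from h import *
for i in range(3):
    p=camera("top"); o=get_obs();print(o["wrist_force"],o["eef_pos"],o["opening"])
save(p,"b.png")
for d in masks_of(p,"jar_a"):
    w=world(p,d["mask"]);zt=np.percentile(w[:,2],97);tp=w[w[:,2]>zt-.006]
    print(d["conf"],d["rect"],zt,(tp.min(0)+tp.max(0))/2)
E
```

```text
[ 0.60964143 -0.68758031 -4.42380773] [ 0.57625701 -0.22026354  0.05773037] 0.58921561940332
[ 0.23081291  1.33266987 -4.23878165] [ 0.57636622 -0.2202981   0.05786469] 0.5941967128991866
[ 0.48817108 -0.75216656 -4.09798786] [ 0.57641893 -0.22035411  0.05797994] 0.5863299924713805
0.52 [341.4, 254.2, 19.5, 20.4] 0.06574468573161785 [ 0.47129465 -0.32153146  0.06513877]
```

Jar 2 is heavy (about 4.2 N). I'll carry it to the tray.

>>> play_rows(plan=[[40,[0,0,-0.08],0],[40,[0,0,-0.155],0],[40,[0.1,-0.005,-0.155],0],[40,[0.2,-0.01,-0.155],0],[40,[0.3,-0.014,-0.155],0],[40,[0.4,-0.018,-0.155],0],[40,[0.5,-0.022,-0.155],0],[40,[0.6,-0.026,-0.155],0],[40,[0.69,-0.03,-0.155],0],[40,[0.751,-0.03,-0.155],0]])

```text
time_s: 10.05
eef_pos: [0.564, 0.0825, 0.1203]
eef_rot: [-0.0, 0.707, 0.708, 0.0]
wrist_force: [-0.1, -1.3, -4.3]
opening: 0.589
grasp_force: 65.6
```

>>> play_rows(plan=[[40,[0,0,0],0],[40,[0,0,0],0],[40,[0,0,0.05],0],[40,[0,0,0.1],0],[40,[0,0,0.14],0],[40,[0,0,0.14],0]])

```text
time_s: 10.65
eef_pos: [0.5626, 0.0788, 0.0618]
eef_rot: [-0.002, 0.708, 0.706, -0.002]
wrist_force: [-1.4, 0.3, -3.8]
opening: 0.594
grasp_force: 65.5
```

```bash
python3 - <<'E'
from h import *
for n in("top","scene"):
    p=camera(n); save(p,"c%s.png"%n)
    for l in("jar_a","carriage_handle"):
      for d in masks_of(p,l)[:3]:
        w=world(p,d["mask"]);zt=np.percentile(w[:,2],97);tp=w[w[:,2]>zt-.006]
        print(n,l,round(d["conf"],2),np.round(d["rect"]),np.round((tp.min(0)+tp.max(0))/2,3))
ims=[cv2.resize(cv2.imread("pics/c%s.png"%n)[a:a+150,b:b+150],(400,400),interpolation=cv2.INTER_CUBIC) for n,a,b in(("top",145,130),("scene",60,230))]
cv2.imwrite("pics/c.png",np.hstack(ims));o=get_obs();print(o["eef_pos"],o["wrist_force"])
E
```

```text
top jar_a 0.65 [342. 254.  23.  17.] [ 0.473 -0.322  0.065]
top jar_a 0.59 [288. 266.  17.  18.] [ 0.443 -0.169  0.065]
top carriage_handle 0.91 [217. 222.  35.  28.] [ 0.563 -0.014  0.08 ]
scene jar_a 0.67 [207. 199.  23.  28.] [ 0.444 -0.171  0.063]
scene jar_a 0.63 [299. 137.  12.  28.] [0.566 0.073 0.109]
scene jar_a 0.62 [178. 256.  32.  30.] [ 0.473 -0.325  0.064]
[0.56563714 0.07963114 0.06555088] [-0.53175492  0.76868432 -4.94789238]
```

View pics/c.png

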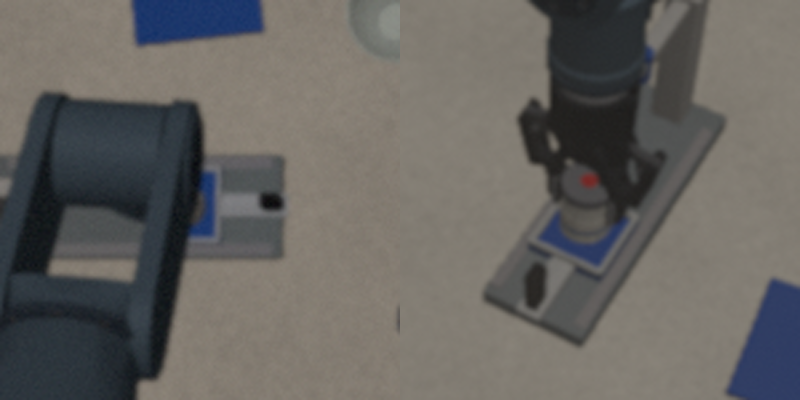

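Both views show the jar held centrally over the tray with clearance to the stand's arm. I'll lower it, release and rise.

>>> play_rows(plan=[[40,[0,0,0.02],0],[40,[0,0,0.033],0],[40,[0,0,0.039],0],[40,[0,0,0.039],0],[40,[0,0,0.039],0]])

```text
time_s: 11.45
eef_pos: [0.5647, 0.08, 0.0504]
eef_rot: [0.0, 0.707, 0.707, -0.0]
wrist_force: [-7.4, -1.1, 13.9]
opening: 0.591
grasp_force: 66.5
```

>>> play_rows(plan=[[70,[0,0,0],0],[85,[0,0,0],0],[85,[0,0,0],0],[85,[0,0,0],0],[85,[0,0,-0.06],0],[85,[0,0,-0.14],0],[85,[0,0,-0.22],0],[85,[-0.1,0,-0.25],0],[85,[-0.2,0,-0.25],0],[85,[-0.24,0,-0.25],0]])

```text
time_s: 12.45
eef_pos: [0.5651, -0.0188, 0.1495]
eef_rot: [0.001, 0.708, 0.706, 0.0]
wrist_force: [0.3, 0.1, -0.1]
opening: 0.997
grasp_force: 0.0
```

```bash
cat > m.py <<'E'
from h import *
for n in("top","scene"):
    p=camera(n)
    H=np.ones((420,560),bool);Z=p["range_z"];W=np.full((420,560,3),9.);W[Z>0]=world(p,H)
    I=p["image"].astype(int);red=(I[...,0]-np.maximum(I[...,1],I[...,2])>35)
    def box(x0,x1,y0,y1,z0,z1): return (W[...,0]>x0)&(W[...,0]<x1)&(W[...,1]>y0)&(W[...,1]<y1)&(W[...,2]>z0)&(W[...,2]<z1)
    for nm,b in(("lid",box(.52,.61,.03,.25,.085,.1)),("spot",box(.52,.61,.03,.25,.08,.105)&red),("needle",box(.55,.58,.165,.19,.108,.145)),("handle",box(.54,.59,-.06,.12,.072,.085))):
        w=W[b]
        if len(w): print(n,nm,len(w),"mid",np.round((np.percentile(w,2,axis=0)+np.percentile(w,98,axis=0))/2,4),"ext",np.round(np.ptp(w,axis=0),3),"mean",np.round(w.mean(0),4))
    save(p,"d%s.png"%n)
o=get_obs();print(o["time_s"],o["eef_pos"],o["wrist_force"])
E
python3 m.py
```

```text
top lid 210 mid [0.5584 0.0778 0.0923] ext [0.041 0.045 0.012] mean [0.5585 0.0787 0.0917]
top spot 32 mid [0.5645 0.0818 0.0928] ext [0.014 0.014 0.01 ] mean [0.5644 0.0818 0.0928]
top needle 1 mid [0.5642 0.1771 0.1123] ext [0. 0. 0.] mean [0.5642 0.1771 0.1123]
top handle 4 mid [0.5515 0.0632 0.0783] ext [0.022 0.013 0.012] mean [0.5499 0.0627 0.0768]
scene lid 16 mid [0.5548 0.0709 0.0908] ext [0.029 0.032 0.01 ] mean [0.5542 0.0718 0.0913]
scene needle 17 mid [0.5656 0.1759 0.1268] ext [0.004 0.006 0.035] mean [0.5655 0.1759 0.1272]
scene handle 71 mid [0.561  0.0167 0.0778] ext [0.025 0.091 0.012] mean [0.5633 0.0018 0.0784]
12.55 [ 0.56457235 -0.0180262   0.14851777] [-0.16512877 -0.22657371 -1.657194  ]
```

>>> play_rows(plan=[[85,[0,0,0.08],0],[85,[0,0,0.16],0],[85,[0,0,0.24],0],[85,[0,0,0.266],0],[85,[0,0,0.266],0],[30,[0,0,0.266],0],[5,[0,0,0.266],0],[5,[0,0,0.266],0],[5,[0,0,0.266],0],[5,[0,0,0.266],0]])

```text
time_s: 13.55
eef_pos: [0.5627, -0.016, 0.0429]
eef_rot: [-0.002, 0.707, 0.707, -0.002]
wrist_force: [-4.6, 0.4, 31.3]
opening: 0.155
grasp_force: 58.4
```

>>> play_rows(plan=[[5,[0,0,0],0],[5,[0,0,0],0],[5,[0,0,0],0],[5,[0,0,0],0]])

```text
time_s: 13.95
eef_pos: [0.5629, -0.016, 0.0431]
eef_rot: [-0.001, 0.707, 0.707, -0.001]
wrist_force: [-10.5, 0.4, 12.2]
opening: 0.155
grasp_force: 59.3
```

>>> play_rows(plan=[[5,[0.005,-0.004,-0.003],0],[5,[0.015,-0.004,-0.003],0],[5,[0.03,-0.004,-0.003],0],[5,[0.045,-0.004,-0.003],0],[5,[0.06,-0.004,-0.003],0],[5,[0.075,-0.004,-0.003],0],[5,[0.09,-0.004,-0.003],0],[5,[0.1,-0.004,-0.003],0],[5,[0.105,-0.004,-0.003],0],[5,[0.105,-0.004,-0.003],0]])

```text
time_s: 14.95
eef_pos: [0.5631, 0.0267, 0.0433]
eef_rot: [-0.0, 0.707, 0.707, 0.0]
wrist_force: [5.9, 2.3, -10.1]
opening: 0.151
grasp_force: 59.3
```

>>> play_rows(plan=[[5,[0.005,0,0],0],[5,[0.015,0,0],0],[5,[0.03,0,0],0],[5,[0.045,0,0],0],[5,[0.06,0,0],0],[5,[0.075,0,0],0],[5,[0.09,0,0],0],[5,[0.1,0,0],0],[5,[0.105,0,0],0],[5,[0.105,0,0],0]])

```text
time_s: 15.95
eef_pos: [0.5634, 0.0683, 0.0433]
eef_rot: [0.0, 0.707, 0.707, 0.0]
wrist_force: [6.1, 1.3, -11.3]
opening: 0.158
grasp_force: 59.2
```

```bash
python3 m.py; python3 - <<'E'
import cv2,numpy as np
cv2.imwrite("pics/e.png",np.hstack([cv2.resize(cv2.imread("pics/d%s.png"%n)[a:a+100,b:b+100],(400,400),interpolation=cv2.INTER_CUBIC) for n,a,b in(("top",170,120),("scene",65,270))]))
E
```

```text
top lid 48 mid [0.5463 0.1605 0.0912] ext [0.014 0.029 0.01 ] mean [0.546  0.1607 0.0913]
scene lid 267 mid [0.5632 0.1199 0.0926] ext [0.082 0.139 0.015] mean [0.5713 0.1172 0.0931]
scene spot 10 mid [0.5681 0.164  0.0929] ext [0.006 0.011 0.007] mean [0.5682 0.1646 0.0936]
scene needle 17 mid [0.5658 0.1751 0.1254] ext [0.004 0.004 0.032] mean [0.5658 0.1752 0.1259]
scene handle 68 mid [0.5661 0.0655 0.0784] ext [0.041 0.023 0.012] mean [0.5642 0.0622 0.0784]
16.05 [0.56338382 0.06831843 0.04326405] [  6.20024084   0.38822264 -10.70867278]
```

View pics/e.png

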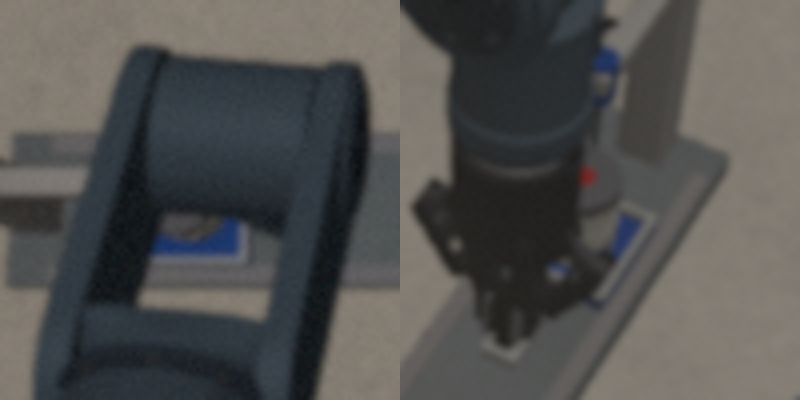

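The arm hides part of the jar. I'll move 10 mm more, let go, back off and take a clean look.

>>> play_rows(plan=[[5,[0.005,0,0],0],[5,[0.015,0,0],0],[5,[0.022,0,0],0],[5,[0.025,0,0],0],[5,[0.025,0,0],0],[5,[0.025,0,0],0],[40,[0.025,0,0],0],[85,[0.025,0,0],0],[85,[0.025,0,0],0],[85,[0.025,0,0],0]])

```text
time_s: 17.05
eef_pos: [0.5632, 0.078, 0.044]
eef_rot: [0.0, 0.707, 0.707, 0.0]
wrist_force: [0.5, -0.6, 1.0]
opening: 0.834
grasp_force: 0.0
```

>>> play_rows(plan=[[85,[0,0,-0.06],0],[85,[0,0,-0.15],0],[85,[0,0,-0.25],0],[85,[-0.1,0,-0.27],0],[85,[-0.22,0,-0.27],0],[85,[-0.34,0,-0.27],0],[85,[-0.46,0,-0.27],0],[85,[-0.58,0,-0.27],0],[85,[-0.58,0,-0.27],0],[85,[-0.58,0,-0.27],0]])

```text
time_s: 18.05
eef_pos: [0.5627, -0.1551, 0.1515]
eef_rot: [-0.0, 0.708, 0.706, 0.0]
wrist_force: [0.1, 1.0, -0.1]
opening: 0.994
grasp_force: 0.0
```

```bash
python3 m.py; python3 - <<'E'
import cv2,numpy as np
cv2.imwrite("pics/f.png",np.hstack([cv2.resize(cv2.imread("pics/d%s.png"%n)[a:a+60,b:b+60],(400,400),interpolation=cv2.INTER_CUBIC) for n,a,b in(("top",190,145),("scene",70,295))]))
E
```

```text
top lid 252 mid [0.5639 0.1744 0.0916] ext [0.049 0.052 0.014] mean [0.5626 0.172  0.0917]
top spot 29 mid [0.5651 0.1753 0.0925] ext [0.014 0.014 0.01 ] mean [0.5646 0.1757 0.0925]
top needle 1 mid [0.5642 0.1771 0.1122] ext [0. 0. 0.] mean [0.5642 0.1771 0.1122]
top handle 46 mid [0.5634 0.0807 0.0775] ext [0.014 0.022 0.01 ] mean [0.5632 0.0806 0.078 ]
scene lid 268 mid [0.5667 0.1724 0.0902] ext [0.051 0.051 0.011] mean [0.5672 0.1708 0.0917]
scene spot 22 mid [0.565  0.1725 0.093 ] ext [0.012 0.014 0.006] mean [0.5649 0.1729 0.0932]
scene needle 18 mid [0.5652 0.1761 0.1256] ext [0.004 0.004 0.033] mean [0.5655 0.1757 0.1264]
scene handle 49 mid [0.5653 0.0781 0.078 ] ext [0.014 0.022 0.01 ] mean [0.5657 0.0767 0.0788]
18.15 [ 0.562776   -0.15308879  0.15140019] [0.88389791 1.07381858 0.21729833]
```

View pics/f.png

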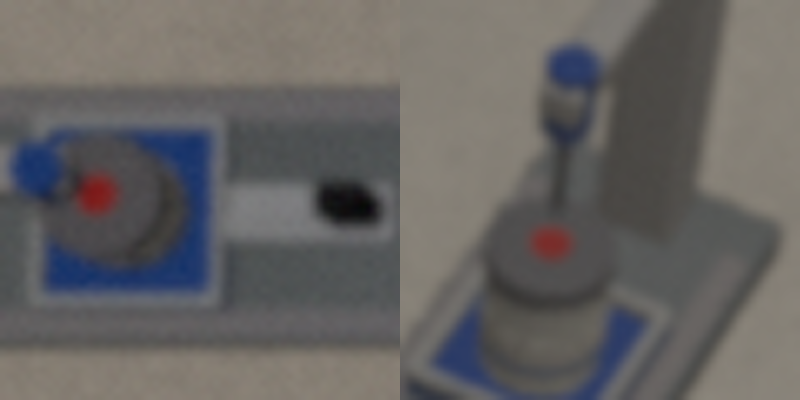

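```bash
python3 - <<'E'
from h import *
for n in("top","scene"):
    A={"spot":[],"needle":[],"tip":[]};
    for i in range(8):
        p=camera(n);R=cv2.Rodrigues(np.array(p["rvec"],float))[0];t=np.array(p["tvec"],float).ravel()
        Z=p["range_z"];W=np.full((420,560,3),9.);W[Z>0]=world(p,np.ones((420,560),bool))
        I=p["image"].astype(int);red=(I[...,0]-np.maximum(I[...,1],I[...,2])>25)
        b=lambda x0,x1,y0,y1,z0,z1:(W[...,0]>x0)&(W[...,0]<x1)&(W[...,1]>y0)&(W[...,1]<y1)&(W[...,2]>z0)&(W[...,2]<z1)
        s=W[b(.54,.59,.15,.2,.08,.105)&red];A["spot"].append(np.r_[(s.min(0)+s.max(0))/2,s.mean(0)])
        k=W[b(.552,.578,.165,.19,.110,.142)];A["needle"]+=list(k)
    c=-R.T@t;print(n,"cam",np.round(c,3),"spot",np.round(np.mean(A["spot"],0),4))
    k=np.array(A["needle"]);print("needle",len(k),np.round(np.median(k,0),4),np.round(k.mean(0),4),k.std(0))
    # projected predictions
    K=p["intrinsics"];big=cv2.resize(p["image"],None,fx=1,fy=1)
    pr=lambda q:cv2.projectPoints(np.array(q,float).reshape(-1,3),p["rvec"],p["tvec"],K,None)[0].reshape(-1,2)
    for y in(.174,.176,.178,.180): print(y,np.round(pr([[.5645,y,.105],[.5645,y,.135]]),1).tolist())
    u,v=pr([[.5645,.177,.105]])[0].round().astype(int)
    print(u-5,v-8);print(I[v-8:v+8,u-5:u+6].sum(2))
E
```

```text
top cam [ 0.411 -0.133  1.405] spot [0.564  0.1766 0.0922 0.5645 0.1758 0.0923]
needle 8 [0.5639 0.1765 0.1147] [0.5639 0.1765 0.1145] [0.00027239 0.00055013 0.00229209]
0.174 [[158.8, 218.2], [156.1, 216.8]]
0.176 [[158.1, 218.2], [155.3, 216.8]]
0.178 [[157.3, 218.2], [154.6, 216.8]]
0.18 [[156.6, 218.2], [153.8, 216.9]]
153 210
[[216 217 219 224 225 230 232 231 229 229 219]
 [223 236 223 220 221 226 223 231 227 227 218]
 [241 255 235 224 218 225 223 227 227 226 220]
 [224 234 223 216 221 227 217 231 222 225 228]
 [206 206 205 205 221 217 225 226 223 222 228]
 [194 197 187 186 206 215 225 227 224 229 231]
 [193 200 184 162 189 204 203 218 227 224 224]
 [198 211 178 158 154 183 192 196 204 216 227]
 [185 206 179 151 163 171 176 181 202 211 230]
 [160 186 188 175 186 183 188 187 203 222 223]
 [182 183 205 206 198 190 193 209 211 226 231]
 [203 199 219 214 215 215 209 212 219 234 227]
 [221 214 226 226 224 223 225 221 221 230 233]
 [224 222 227 221 224 230 227 220 228 229 232]
 [221 219 219 226 230 220 227 232 228 228 234]
 [220 214 226 230 221 213 231 227 223 228 223]]
scene cam [ 0.
[... 370 characters left out ...]
 300 276 267 244 203 193 229 259 265 262]
 [321 294 285 278 246 201 194 232 259 265 260]
 [311 298 298 287 249 197 196 236 263 265 258]
 [299 295 295 279 237 188 200 241 263 268 259]
 [282 274 274 259 223 186 201 243 261 259 255]
 [259 252 247 237 212 186 202 236 248 248 245]
 [239 240 239 234 214 199 213 233 240 243 237]
 [236 235 238 233 228 219 228 235 241 239 232]
 [236 237 239 239 235 233 234 239 238 237 239]
 [239 235 234 230 228 229 230 238 236 238 239]
 [238 235 225 217 214 214 224 232 235 237 238]
 [239 233 224 211 211 211 214 230 236 240 239]
 [237 233 225 214 209 207 219 229 237 239 240]
 [237 236 230 228 217 222 229 233 239 239 235]
 [236 239 232 232 231 231 235 237 238 238 240]]
```

Top camera puts the spot about 1 mm short of the needle and the scene camera about 3.4 mm short. I'll nudge it 2.5 mm.

>>> play_rows(plan=[[85,[0.12,0,0],0],[85,[0.24,0,0],0],[85,[0.36,0,0],0],[85,[0.48,0,0],0],[85,[0.56,0,0],0],[85,[0.58,0,0],0],[85,[0.58,0,0],0],[85,[0.58,0,0.1],0],[85,[0.58,0,0.2],0],[85,[0.58,0,0.265],0]])

```text
time_s: 19.95
eef_pos: [0.5619, 0.0761, 0.0429]
eef_rot: [-0.001, 0.708, 0.706, -0.001]
wrist_force: [-0.2, 0.5, -0.5]
opening: 0.991
grasp_force: 0.0
```

>>> play_rows(plan=[[85,[0,0,0.003],0],[40,[0,0,0.003],0],[5,[0,0,0.003],0],[5,[0,0,0.003],0],[5,[0,0,0.003],0],[5,[0,0,0.003],0],[5,[0,0,0.003],0],[5,[0,0,0.003],0]])

```text
time_s: 20.75
eef_pos: [0.5636, 0.078, 0.0454]
eef_rot: [0.0, 0.707, 0.707, 0.0]
wrist_force: [-2.9, 0.1, 7.0]
opening: 0.151
grasp_force: 58.5
```

>>> play_rows(plan=[[5,[0.003,0,0],0],[5,[0.0065,0,0],0],[5,[0.0065,0,0],0],[5,[0.0065,0,0],0],[5,[0.0065,0,0],0],[40,[0.0065,0,0],0],[85,[0.0065,0,0],0],[85,[0.0065,0,0],0],[85,[0.0065,0,0],0],[85,[0.0065,0,0],0]])

```text
time_s: 21.75
eef_pos: [0.5629, 0.0806, 0.0441]
eef_rot: [-0.0, 0.707, 0.707, -0.0]
wrist_force: [0.1, -0.4, 0.4]
opening: 0.983
grasp_force: 0.0
```

>>> play_rows(plan=[[85,[0,0,-0.06],0],[85,[0,0,-0.15],0],[85,[0,0,-0.25],0],[85,[-0.1,0,-0.27],0],[85,[-0.22,0,-0.27],0],[85,[-0.34,0,-0.27],0],[85,[-0.46,0,-0.27],0],[85,[-0.58,0,-0.27],0],[85,[-0.58,0,-0.27],0],[85,[-0.58,0,-0.27],0]])

```text
time_s: 22.75
eef_pos: [0.5626, -0.1525, 0.152]
eef_rot: [-0.0, 0.708, 0.706, 0.0]
wrist_force: [0.6, 0.6, -0.3]
opening: 0.993
grasp_force: 0.0
```

```bash
for i in 1 2 3; do python3 m.py | grep -E "spot|handle|needle"; done; python3 - <<'E'
import cv2,numpy as np
from h import *
for n in ("top","scene"):
  p=camera(n)
  for d in masks_of(p,"jar_a"):
    w=world(p,d["mask"]);zt=np.percentile(w[:,2],97);tp=w[w[:,2]>zt-.006]
    print(n,d["conf"],zt,(tp.min(0)+tp.max(0))/2)
cv2.imwrite("pics/g.png",np.hstack([cv2.resize(cv2.imread("pics/d%s.png"%n)[a:a+60,b:b+60],(400,400),interpolation=cv2.INTER_CUBIC) for n,a,b in(("top",190,145),("scene",70,295))]))
E
```

```text
top spot 26 mid [0.565  0.1777 0.0929] ext [0.014 0.014 0.011] mean [0.5641 0.1778 0.0927]
top needle 1 mid [0.5638 0.1764 0.1151] ext [0. 0. 0.] mean [0.5638 0.1764 0.1151]
top handle 46 mid [0.5635 0.0837 0.0783] ext [0.014 0.021 0.013] mean [0.5631 0.0836 0.0788]
scene spot 22 mid [0.5651 0.1763 0.093 ] ext [0.013 0.012 0.004] mean [0.5646 0.1764 0.0929]
scene needle 16 mid [0.5654 0.1768 0.126 ] ext [0.003 0.005 0.029] mean [0.5656 0.176  0.1261]
scene handle 49 mid [0.5648 0.0801 0.0775] ext [0.013 0.023 0.011] mean [0.5656 0.0792 0.0789]
top spot 26 mid [0.5652 0.1781 0.0931] ext [0.014 0.014 0.01 ] mean [0.5641 0.1778 0.0929]
top needle 1 mid [0.5645 0.1777 0.1097] ext [0. 0. 0.] mean [0.5645 0.1777 0.1097]
top handle 46 mid [0.5637 0.083  0.0785] ext [0.014 0.021 0.01 ] mean [0.5632 0.0834 0.0791]
scene spot 23 mid [0.5648 0.1771 0.093 ] ext [0.014 0.017 0.006] mean [0.5647 0.1762 0.0929]
scene needle 17 mid [0.5653 0.1758 0.1261] ext [0.005 0.006 0.03 ] mean [0.5657 0.1755 0.1256]
scene handle 50 mid [0.5647 0.0813 0.0781] ext [0.015 0.023 0.011] mean [0.5656 0.0793 0.0785]

[... 249 characters left out ...]
32 0.083  0.0784]
scene spot 23 mid [0.565  0.1764 0.0935] ext [0.013 0.017 0.008] mean [0.5647 0.1761 0.0929]
scene needle 17 mid [0.566  0.1758 0.1281] ext [0.004 0.005 0.033] mean [0.5657 0.1755 0.1277]
scene handle 49 mid [0.565  0.0805 0.0779] ext [0.014 0.022 0.01 ] mean [0.5656 0.0795 0.0788]
top 0.65 0.12815516391478632 [0.56230074 0.1730211  0.1604985 ]
top 0.62 0.0664033098279389 [ 0.43992698 -0.16872673  0.31288866]
top 0.54 0.06666169123482535 [ 0.4698038  -0.32205078  0.06546614]
scene 0.7 0.06548485430295632 [ 0.47404939 -0.32421072  0.06361671]
scene 0.61 0.09490057369466134 [0.56611368 0.1751456  0.10231147]
scene 0.59 0.06504596673058871 [ 0.44455318 -0.16914898  0.06289393]
```

View pics/g.png

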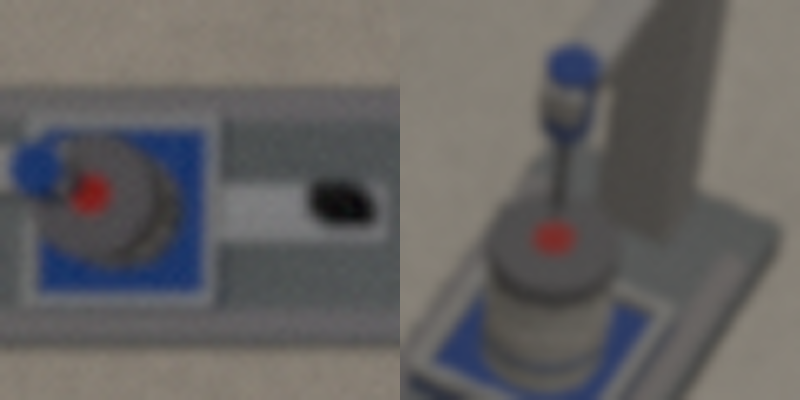

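The spot is within about 1 mm of the needle axis in both cameras. The jar stands upright, the other jars are in place, and the robot is clear.

```bash
python3 -c "
from bench import *
print(hand_in())"
```

```text
the job is handed in; nothing more can be done
None
```

The full jar (about 4.2 N when lifted) stands upright in the tray with its red spot within about 1 mm of the needle axis by both cameras. The one light jar I lifted is back in place, the third was never touched, and the job was handed in at about 23 s.

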